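# Close the salvage box and pile the smaller boxes on it

### The job

The big slide-top box of salvaged hinges has been left half open: push its lid along the grooves, over the springy ridge near the end, until it is fully home, keeping the box where it stands. Then make one pile by size: set the middle-sized box down on the closed lid and the smallest box on top of that, not dropping either, and let go with both upright, level and no part of their undersides overhanging what they stand on. Leave everything else on the table where it is.

Things in the scene. Friction and masses are not known exactly. Their poses are not given: they have to be found in the camera images.
- box: Big wooden box, open on top, 200 (x) x 130 (y) x 67 mm high, 3.2 kg, loose but heavy: slides on the table only at a level push of 16 to 24 N. Origin: centre of the underside. The lid closes along the box's +x. End wall at -x is low (top 56 mm), the lid passes over it; end wall at +x is high (67 mm) and stops the lid. Side walls 10 mm thick, grooves 56 to 62.5 mm up, lips above to 67 mm.
- box_ridge (a point): Crest of the brass ridge across the box near its +x end, 59 mm above the table, 3 mm up into the lid's path, sprung downwards. The lid meets it about 19 mm before home, needs a firm push of 6 to 11 N to ride over it for some 12 mm; then it snaps into a cross groove under the lid and holds it shut. Axes as the box's.
- lid: Sliding wooden lid, 192.5 (x) x 117 (y) x 13 mm, 0.15 kg, its 5 mm thick tongues in the box's grooves with 1.5 mm play; raised middle 105 mm wide, top 69 mm above the table. Axes as the box's; origin on its underside, at x 0, y 0, z 56 mm of the box when home, at the start 40 to 70 mm short (towards -x). Leading end at its x +89.5 mm, trailing end at -103 mm. The thumb nick on top is too shallow to push in.
- lid_end (a point): Middle of the lid's trailing end face, the one to push on along the box's +x: 62.5 mm above the table, the face reaching from 56 to 69 mm. When the lid is home it stands 3 mm proud of the box's low end wall (103 mm from the box's origin). Axes as the lid's.
- medium: The middle-sized closed wooden box, 120 (x) x 60 (y) x 46 mm high, 0.25 to 0.5 kg, lid fixed shut, flat top. Origin: centre of the underside; z up.
- small: The smallest closed wooden box, 72 (x) x 36 (y) x 34 mm high, 0.08 to 0.17 kg, lid fixed shut, flat top. Origin: centre of the underside; z up.
- medium_corner0 (a point): corner of the underside of the middle-sized box, at (-x, -y) in its axes
- medium_corner1 (a point): corner of the underside of the middle-sized box, at (-x, +y) in its axes
- medium_corner2 (a point): corner of the underside of the middle-sized box, at (+x, -y) in its axes
- medium_corner3 (a point): corner of the underside of the middle-sized box, at (+x, +y) in its axes
- small_corner0 (a point): corner of the underside of the smallest box, at (-x, -y) in its axes
- small_corner1 (a point): corner of the underside of the smallest box, at (-x, +y) in its axes
- small_corner2 (a point): corner of the underside of the smallest box, at (+x, -y) in its axes
- small_corner3 (a point): corner of the underside of the smallest box, at (+x, +y) in its axes
- bowl: Bystander: stainless steel bowl, 170 mm across the rim, 60 mm high. Origin: centre of the underside.
- bottle: Bystander: amber glass bottle, 66 mm across, 190 mm high, standing. Origin: centre of the underside.
- clip: Bystander: red plastic spring clip lying flat, 75 mm long (x), 16 mm wide, 17 mm high. Origin: centre of the underside.
- screwdriver: Bystander: screwdriver lying flat, 190 mm long (x), about 30 mm high. Origin: underside, at mid-length.
- can: Bystander: steel can, 74 mm across, 105 mm high, standing. Origin: centre of the underside.
- hinge: Bystander: salvaged door hinge lying open and flat, 75 x 66 x 9 mm. Origin: centre of the underside.
Not all that is in view belongs to the job. Several things have the shape of the lid; the one meant has the colours described above.

How it is judged:
By the outcome, as a careful person would: the job done as asked, in the order asked, and still so for the second after the job is handed in, with the robot touching nothing.
It also fails if it takes over 72 s, if anything falls off the work surface, if the arm or the gripper's body presses on something with over 40 N, if the wrist force passes 120 N, or if a joint passes its speed limit or range.

### The arm

A 7-joint arm with a two-finger parallel gripper is mounted at the origin on the work surface. World frame = base frame: x ahead of the robot, y to its left, z up, the work surface at z = 0. Lengths are in m, angles in rad, forces in N, time in s.
With the tool pointing down it reaches from about 0.4 to 0.875 m from the base axis. Payload 19.3 kg.
Tool frame: the origin (TCP) lies between the finger pads; the fingertips stand 19 mm ahead of it and the grasp point (between the pads) is the TCP; z points along the fingers, y is the direction in which the jaws open and shut (so a half turn about z gives the same grasp; the last joint's range is limited). The gripper opens to 85 mm and grips with 20 to 120 N. Pads are 22 mm wide; open, the fingers measure 114 mm over their backs; the gripper's body (76 mm by 85 mm) begins 54 mm behind the grasp point. The pads swing forward as they close: fully open they stand 13 mm farther back than shut.
Start: joints at [-1.236, 0.521, -0.036, 1.599, 0.021, 1.021, -0.113], TCP at [0.246, 0.574, 0.25] pointing down, gripper open.
Joint ranges: [-2.91, 2.91], [-0.3, 2.13], [-1.5, 1.42], [0.17, 2.43], [-1.26, 4.41], [0.16, 1.93], [-2.52, 2.52]. Speed limits (rad/s): [1.89, 1.89, 2.39, 2.39, 3.01, 3.01, 3.01].

### API

Orientations are given as [roll, pitch, yaw] about the fixed x, y, z axes, in that order (R = Rz(yaw) Ry(pitch) Rx(roll)).
In Python, from workcell import status, imaging, bot gives the robot as it stands.
- The arm moves only by the shell command python3 -m handwheel 'ROWS' [FORCE]. ROWS is JSON, a list of rows, each an object with "offset": the shift along the tool's x, y, z in mm, a list of three; "rot": the turn, a rotation vector about the tool's x, y, z in degrees, a list of three; "claw": the opening, from -1 (shut) to 1 (fully open). A call has 1 to 12 rows; each row shifts and turns the commanded pose from where the row before left it, along the tool's axes as they then stand; what a row does not reach is not made up. A row lasts 1/10 s, in which the tool goes at most 50 mm and 8.59 degrees, less where a joint would pass 70% of its speed; a pose out of reach is approached as far as the arm can. A call is refused whole if a number of a shift passes 50 or a number of a turn 8.59, either way. A call with a gripper value outside its range is refused whole. The fingers move at their own pace and stop on an object; FORCE is the grip in N (left out, the last holds). Time passes only in rows, so rows that do not move let the fingers close. It gives the time, the measured TCP pose, the force and the opening at its end, in the units of the state.
- status.observe(): the state, without advancing time (a new reading comes with each control period).
- imaging.grab_frame(name): name is "side" or "top" or "wrist"; returns a dict with "color" (480x640x3 uint8, red, green, blue), "range_z" (480x640 float32, m along the optical axis (not along the pixel's ray), 0 where there is no reading), "fx", "fy", "cx", "cy" (pixels), "camera_from_world" (4x4, takes a point from world to camera coordinates). Camera axes: x right, y down, z forward; pixel columns grow to the right and rows downward; lengths in m; the calibration is good to about 2 mm. A picture is of the moment at which its call begins.
- bot.job_done(): hands the job in, once; it reports no verdict.
Trained networks look in the newest picture that a camera, given by its name, has taken for a name from the list of things; names that differ only in an ending like _2 or _b are one class to them, and where a whole thing is asked for, a point or a joint stands for the part that bears it (a point fixed in the world has none). Each returns a list of dicts, best first, with "conf" (0 to 1); they miss things now and then, are a little off and sometimes report something else, mostly with a low value. They report only what shows in the picture. A call takes as long as a camera call. They do not tell look-alikes from the thing itself.
- imaging.regions_of(thing, camera): "region" (480x640 bool, what is visible of it) and "box" ([centre column, centre row, width, height] in pixels, round what is visible of it).
- imaging.mark_of(thing, camera): "uv" ([column, row] in pixels: a listed point, or the origin of a listed thing).
The state is a dict: "clock": time; "qpos": joint angles; "qd": joint speeds; "joint_efforts": joint torques, N m; "position": TCP position; "tool_rot": TCP orientation; "force": force on the tool from outside, world axes, zero at the start; "moment": the same for the moment, N m; "grip_width": finger opening in m.
Only numpy, scipy, OpenCV 4.12 (cv2) and the standard library are available. Lean on these libraries where they do the work, as an engineer would, in place of code of your own. Each camera call takes 0.05 s, during which the arm holds its last target.

## Working session

There is one attempt and no reset: what is moved stays moved. The work goes in short steps, Python scripts to look and compute and a shell command to move; the robot and the scene stay as the last step left them, time stands still between calls to the robot, and variables do not carry over. Pictures are saved under pics/ and viewed, and the job is handed in when it is done.

```bash
ls; mkdir -p pics; python3 - <<'E'
from workcell import status, imaging, bot
import cv2,numpy as np
s=status.observe()
for k in s: print(k,np.round(s[k],3))
for n in ["side","top"]:
    f=imaging.grab_frame(n)
    cv2.imwrite(f"pics/{n}0.png",f["color"][:,:,::-1])
    print(n,f["fx"],f["cx"],f["cy"]);print(np.round(f["camera_from_world"],3).tolist())
    for t in ["box","lid","lid_end","box_ridge","medium","small"]:
        print(t,[(np.round(m["uv"]).tolist(),round(m["conf"],2)) for m in imaging.mark_of(t,n)][:4])
E
```

```text
pics
clock 0.0
qpos [-1.236  0.522 -0.036  1.6    0.021  1.021 -0.113]
qd [ 0.     0.001  0.     0.002  0.001 -0.002 -0.   ]
joint_efforts [-1.0000e-03 -9.2711e+01  1.9790e+00 -3.6993e+01  1.8000e-02  8.0000e-03
 -0.0000e+00]
position [0.246 0.574 0.25 ]
tool_rot [-3.14   0.     2.737]
force [-0.894  1.487  0.773]
moment [ 0.007 -0.019  0.012]
grip_width 0.085
side 538.9778708231025 323.84578937376403 240.8362959986857
[[0.775, -0.632, 0.007, -0.338], [-0.484, -0.601, -0.636, 0.274], [0.406, 0.49, -0.771, 0.996], [0.0, 0.0, 0.0, 1.0]]
box [([375.0, 246.0], 0.94), ([328.0, 189.0], 0.53)]
lid [([359.0, 219.0], 0.77), ([149.0, 230.0], 0.62)]
lid_end [([302.0, 170.0], 0.67), ([320.0, 321.0], 0.66), ([518.0, 313.0], 0.59), ([327.0, 190.0], 0.58)]
box_ridge [([402.0, 251.0], 0.69), ([256.0, 198.0], 0.58)]
medium [([236.0, 186.0], 0.72), ([436.0, 410.0], 0.52)]
small [([307.0, 168.0], 0.9)]
top 557.499323201772 314.7705491927394 238.70008354049796
[[0.007, -1.0, -0.02, 0.045], [-0.997, -0.006, -0.077, 0.454], [0.076, 0.021, -0.997, 1.352], [0.0, 0.0, 0.0, 1.0]]
box [([239.0, 174.0], 0.17)]
lid [([318.0, 194.0], 0.9), ([200.0, 344.0], 0.9), ([334.0, 282.0], 0.55)]
lid_end [([278.0, 195.0], 0.9), ([376.0, 285.0], 0.7)]
box_ridge [([378.0, 193.0], 0.93)]
medium [([202.0, 249.0], 0.91)]
small [([223.0, 186.0], 0.92), ([278.0, 193.0], 0.51)]
```

View pics/top0.png

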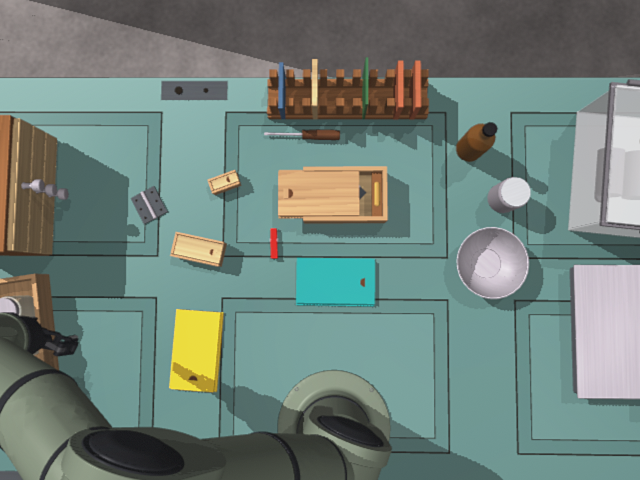

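View pics/side0.png

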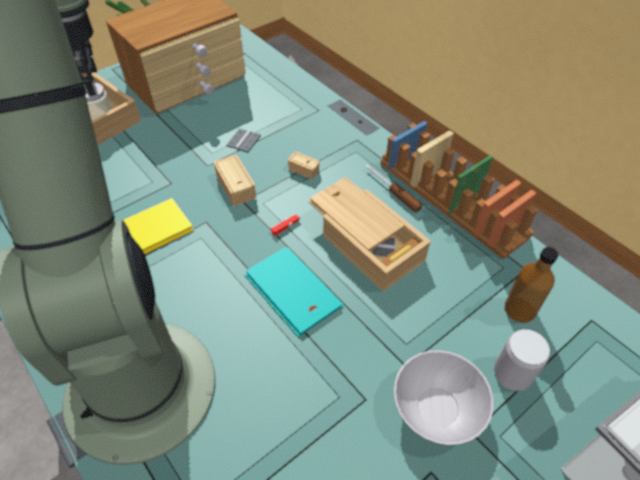

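The top view shows the box at about (335,194) with its +x towards image right (world -y). The lid's trailing end is near (278,195), medium is at (198,249) and small at (224,182). The yellow and teal slabs are look-alikes. Next I measure precisely.

```bash
cat > h.py <<'E'
from workcell import status, imaging, bot
import cv2,numpy as np
def cloud(f):
    z=f["range_z"]; v,u=np.mgrid[0:480,0:640]
    P=np.stack([(u-f["cx"])/f["fx"]*z,(v-f["cy"])/f["fy"]*z,z],-1)
    T=np.linalg.inv(f["camera_from_world"]); return P@T[:3,:3].T+T[:3,3]
def proj(f,p):
    T=f["camera_from_world"]; c=T[:3,:3]@np.asarray(p)+T[:3,3]
    return np.array([f["fx"]*c[0]/c[2]+f["cx"],f["fy"]*c[1]/c[2]+f["cy"]])
def ray(f,uv,z):
    T=np.linalg.inv(f["camera_from_world"]); d=T[:3,:3]@np.array([(uv[0]-f["cx"])/f["fx"],(uv[1]-f["cy"])/f["fy"],1]); o=T[:3,3]
    return o+d*(z-o[2])/d[2]
def rect(W,mask):
    p=W[mask][:,:2].astype(np.float32)
    r=cv2.minAreaRect(p*1000)
    return [np.round(x,1).tolist() for x in (r[0],r[1],r[2])],np.round(cv2.boxPoints(r)).tolist()
E
python3 - <<'E'
from h import *
f=imaging.grab_frame("top"); W=cloud(f); ok=f["range_z"]>0
v,u=np.mgrid[0:480,0:640]
def win(a,b,c,d): return ok&(u>=a)&(u<b)&(v>=c)&(v<d)
tab=win(300,420,235,255); print("table z",np.median(W[tab][:,2]))
for n,w,lo in [("medium",(165,232,228,272),.036),("small",(205,243,165,197),.024),("boxtop",(270,395,160,228),.05),("lidtop",(270,358,160,228),.0655)]:
    m=win(*w)&(W[...,2]>lo)&(W[...,2]<.09)
    m=cv2.morphologyEx(m.astype(np.uint8),cv2.MORPH_OPEN,np.ones((3,3)))>0
    print(n,m.sum(),np.round(np.median(W[m][:,2]),4),rect(W,m))
for t in ["clip","screwdriver","hinge","bowl","can","bottle"]:
    r=imaging.mark_of(t,"top")
    if r: print(t,np.round(ray(f,r[0]["uv"],0),3),r[0]["conf"])
for t,z in [("lid",.056),("lid_end",.0625),("box_ridge",.059),("medium",0),("small",0)]:
    r=imaging.mark_of(t,"top")
    if r: print(t,np.round(ray(f,r[0]["uv"],z),4),r[0]["conf"])
im=cv2.resize(f["color"][150:280,150:400,::-1],None,fx=3.2,fy=3.2,interpolation=cv2.INTER_CUBIC); cv2.imwrite("pics/crop0.png",im)
E
```

```text
table z 0.00014579046289875386
medium 1229 0.0456 ([[427.0, 334.3], [122.4, 59.9], 78.2], [[385.0, 281.0], [444.0, 268.0], [469.0, 388.0], [410.0, 400.0]])
small 449 0.0332 ([[594.1, 275.4], [38.7, 72.0], 21.0], [[563.0, 302.0], [589.0, 235.0], [625.0, 249.0], [599.0, 316.0]])
boxtop 5189 0.0678 ([[560.5, 7.3], [132.3, 259.0], 0.5], [[493.0, 136.0], [495.0, -123.0], [628.0, -122.0], [626.0, 137.0]])
lidtop 2549 0.0692 ([[558.3, 42.1], [123.5, 188.8], 0.1], [[496.0, 136.0], [497.0, -52.0], [620.0, -52.0], [620.0, 137.0]])
clip [0.446 0.158 0.   ] 0.6
screwdriver [0.717 0.088 0.   ] 0.68
hinge [0.543 0.473 0.   ] 0.89
bowl [ 0.403 -0.376  0.   ] 0.68
can [ 0.589  0.238 -0.   ] 0.7
bottle [ 0.681 -0.331  0.   ] 0.95
lid [0.5605 0.0376 0.056 ] 0.97
lid_end [0.5547 0.1362 0.0625] 0.69
box_ridge [ 0.5642 -0.1079  0.059 ] 0.66
medium [0.4283 0.3351 0.    ] 0.65
small [0.6011 0.2799 0.    ] 0.79
```

View pics/crop0.png

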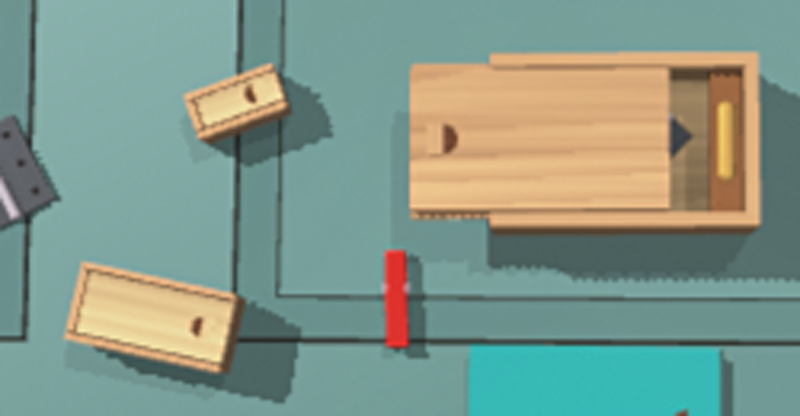

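```bash
cat >> h.py <<'E'
from scipy.spatial.transform import Rotation as Ro
def go(p,yaw=None):
    s=status.observe(); R=Ro.from_euler("xyz",s["tool_rot"])
    print("t",round(float(s["clock"]),2),"pos mm",np.round(np.array(s["position"])*1000,1),"rpy",np.round(np.degrees(s["tool_rot"]),2),"F",np.round(s["force"],1),"w",round(s["grip_width"]*1000,1))
    if p is not None: print(" tool shift mm",np.round(R.inv().apply(np.array(p)-s["position"])*1000,1))
    if yaw is not None: print(" rotvec deg",np.round(np.degrees((R.inv()*Ro.from_euler("xyz",[np.pi,0,np.radians(yaw)])).as_rotvec()),2))
E
python3 -m handwheel '[{"offset":[-37.5,-21,0],"rot":[0,0,0],"claw":-1},{"offset":[-37.5,-21,0],"rot":[0,0,0],"claw":-1},{"offset":[-37.5,-21,0],"rot":[0,0,0],"claw":-1},{"offset":[-37.5,-21,0],"rot":[0,0,0],"claw":-1},{"offset":[-37.5,-21,0],"rot":[0,0,0],"claw":-1},{"offset":[-37.5,-21,0],"rot":[0,0,0],"claw":-1},{"offset":[-37.5,-21,0],"rot":[0,0,0],"claw":-1},{"offset":[-37.5,-21,0],"rot":[0,0,0],"claw":-1},{"offset":[-37.5,-21,0],"rot":[0,0,0],"claw":-1},{"offset":[-37.5,-21,0],"rot":[0,0,0],"claw":-1},{"offset":[-37.5,-21,0],"rot":[0,0,0],"claw":-1},{"offset":[-37.5,-21,0],"rot":[0,0,0],"claw":-1}]'
python3 -m handwheel '[{"offset":[0,0,0],"rot":[0,0,8.35],"claw":-1},{"offset":[0,0,0],"rot":[0,0,8.35],"claw":-1},{"offset":[0,0,0],"rot":[0,0,8.35],"claw":-1},{"offset":[0,0,0],"rot":[0,0,8.35],"claw":-1},{"offset":[0,0,0],"rot":[0,0,8.35],"claw":-1},{"offset":[0,0,0],"rot":[0,0,8.35],"claw":-1},{"offset":[0,0,0],"rot":[0,0,8.35],"claw":-1},{"offset":[0,0,0],"rot":[0,0,8.35],"claw":-1},{"offset":[0,0,0],"rot":[0,0,0],"claw":-1},{"offset":[0,0,0],"rot":[0,0,0],"claw":-1}]'
python3 -c "
from h import *
go([.5605,.175,.12],90)"
```

```text
clock: 2.5
position: [0.5614, 0.164, 0.2505]
tool_rot: [3.141, 0.0, 2.737]
force: [0.8, 0.7, 0.5]
grip_width: -0.0002
clock: 3.5
position: [0.5605, 0.1658, 0.2503]
tool_rot: [-3.142, 0.0, 1.576]
force: [0.1, 0.3, 1.0]
grip_width: 0.0001
t 3.5 pos mm [560.5 165.8 250.3] rpy [-1.800e+02  1.000e-02  9.028e+01] F [0.1 0.3 1. ] w 0.1
 tool shift mm [9.200e+00 1.000e-01 1.303e+02]
 rotvec deg [-0.    0.01  0.28]
```

```bash

python3 -m handwheel '[{"offset":[5,0,43],"rot":[0,0,0],"claw":-1},{"offset":[4,0,43],"rot":[0,0,0],"claw":-1},{"offset":[3,0,43],"rot":[0,0,0],"claw":-1},{"offset":[0,0,0],"rot":[0,0,0],"claw":-1},{"offset":[0,0,0],"rot":[0,0,0],"claw":-1}]'
python3 - <<'E'
from h import *
go([.5605,.175,.08],90)
for n in ["wrist","top","side"]:
    f=imaging.grab_frame(n); cv2.imwrite(f"pics/{n}1.png",f["color"][:,:,::-1])
    if n!="wrist":
        W=cloud(f); p=status.observe()["position"]
        m=(f["range_z"]>0)&(abs(W[...,0]-p[0])<.05)&(abs(W[...,1]-p[1])<.03)&(W[...,2]>.08)&(W[...,2]<.18)
        print(n,m.sum(), np.round(W[m].min(0),3) if m.any() else "",np.round(W[m].max(0),3) if m.any() else "")
E
```

```text
clock: 4.0
position: [0.5608, 0.1772, 0.1221]
tool_rot: [-3.141, 0.0, 1.573]
force: [0.6, 0.1, 1.8]
grip_width: 0.0
t 4.0 pos mm [560.8 177.2 122.1] rpy [-1.7998e+02  2.0000e-02  9.0100e+01] F [0.6 0.1 1.8] w 0.0
 tool shift mm [-2.2 -0.3 42.1]
 rotvec deg [-0.02  0.02  0.1 ]
top 0  
side 448 [0.513 0.161 0.107] [0.61  0.195 0.18 ]
```

View pics/side1.png

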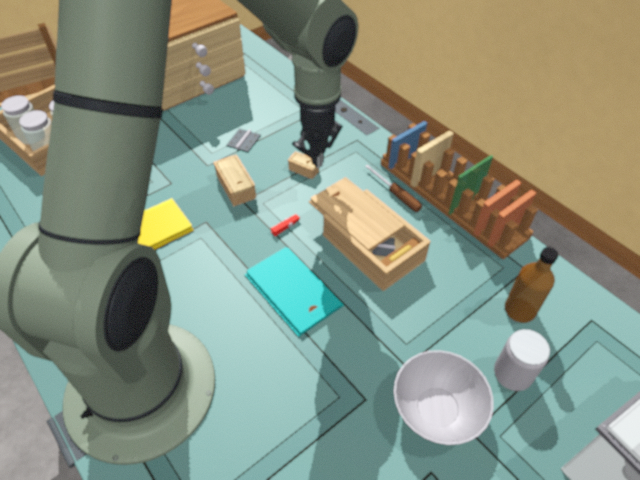

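View pics/wrist1.png

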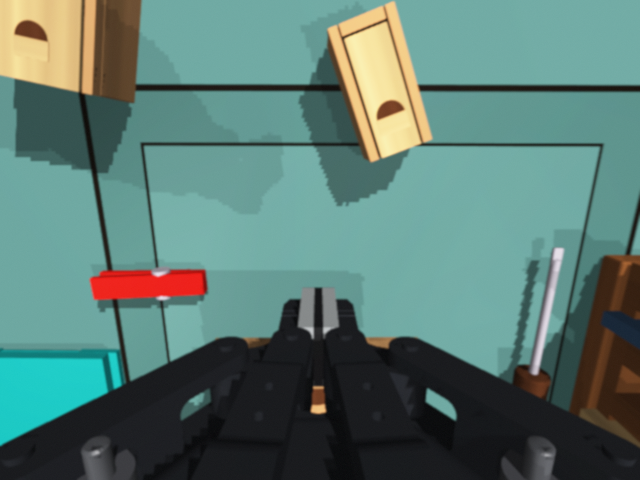

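The side view shows the closed fingertips at about (318,160), clear of everything and ahead of the lid end. I descend and start pushing.

```bash

python3 -m handwheel '[{"offset":[0,0,21],"rot":[0,0,0],"claw":-1},{"offset":[0,0,21],"rot":[0,0,0],"claw":-1},{"offset":[-2,0,0],"rot":[0,0,0],"claw":-1},{"offset":[-5,0,0],"rot":[0,0,0],"claw":-1},{"offset":[-5,0,0],"rot":[0,0,0],"claw":-1},{"offset":[-5,0,0],"rot":[0,0,0],"claw":-1},{"offset":[0,0,0],"rot":[0,0,0],"claw":-1}]'
python3 -c "
from h import *
go([.5605,.147,.08],90)"
```

```text
clock: 4.85
position: [0.561, 0.1596, 0.0801]
tool_rot: [3.141, -0.0, 1.57]
force: [0.4, -0.7, -0.0]
grip_width: -0.0001
t 4.85 pos mm [561.  159.6  80.1] rpy [179.94  -0.    89.94] F [ 0.4 -0.7 -0. ] w -0.1
 tool shift mm [-12.6  -0.5   0.1]
 rotvec deg [ 0.06 -0.   -0.06]
```

```bash

python3 -m handwheel '[{"offset":[-4,0,0],"rot":[0,0,0],"claw":-1},{"offset":[-4,0,0],"rot":[0,0,0],"claw":-1},{"offset":[-4,0,0],"rot":[0,0,0],"claw":-1},{"offset":[-4,0,0],"rot":[0,0,0],"claw":-1},{"offset":[-4,0,0],"rot":[0,0,0],"claw":-1},{"offset":[-4,0,0],"rot":[0,0,0],"claw":-1},{"offset":[-4,0,0],"rot":[0,0,0],"claw":-1},{"offset":[0,0,0],"rot":[0,0,0],"claw":-1}]'
python3 - <<'E'
from h import *
go([.5605,.092,.08],90)
f=imaging.grab_frame("side"); cv2.imwrite("pics/side2.png",cv2.resize(f["color"][120:320,250:470,::-1],None,fx=3,fy=3))
E
```

```text
clock: 5.65
position: [0.5606, 0.1318, 0.0793]
tool_rot: [-3.142, 0.0, 1.57]
force: [0.0, 0.9, -0.4]
grip_width: 0.0001
t 5.65 pos mm [560.6 131.8  79.3] rpy [-1.800e+02  2.000e-02  8.996e+01] F [ 0.   0.9 -0.4] w 0.1
 tool shift mm [-39.8  -0.   -0.7]
 rotvec deg [-0.    0.02 -0.04]
```

View pics/side2.png

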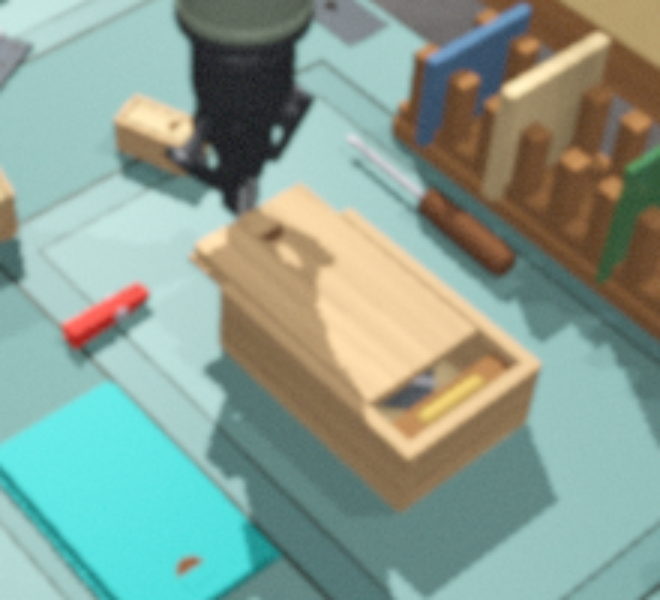

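The fingertips stand behind the lid's trailing end, near (245,200) in the crop. I keep pushing.

```bash

python3 -m handwheel '[{"offset":[-4,0,0],"rot":[0,0,0],"claw":-1},{"offset":[-4,0,0],"rot":[0,0,0],"claw":-1},{"offset":[-4,0,0],"rot":[0,0,0],"claw":-1},{"offset":[-3,0,0],"rot":[0,0,0],"claw":-1}]'
python3 - <<'E'
from h import *
f=imaging.grab_frame("top"); W=cloud(f); cv2.imwrite("pics/top3.png",cv2.resize(f["color"][140:260,200:400,::-1],None,fx=4,fy=4))
go([.5605,.092,.08],90)
f=imaging.grab_frame("side"); cv2.imwrite("pics/side3.png",cv2.resize(f["color"][120:320,250:470,::-1],None,fx=3,fy=3))
E
```

```text
clock: 6.1
position: [0.5605, 0.1171, 0.0793]
tool_rot: [-3.142, 0.0, 1.571]
force: [0.2, 1.4, 0.1]
grip_width: -0.0
t 6.15 pos mm [560.5 116.6  79.3] rpy [-1.7999e+02  2.0000e-02  8.9960e+01] F [0.5 0.5 0. ] w -0.1
 tool shift mm [-24.6  -0.   -0.7]
 rotvec deg [-0.01  0.02 -0.04]
```

View pics/side3.png

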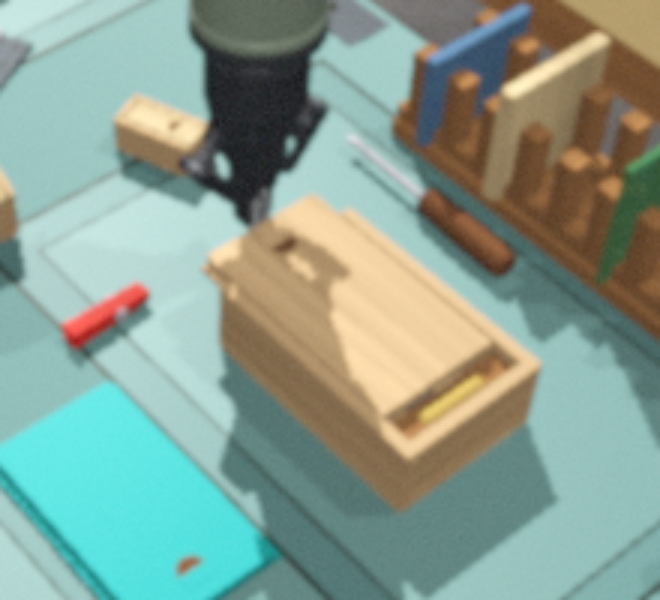

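The lid is sliding and the box has not moved. Now the ridge, in small rows.

```bash

python3 -m handwheel '[{"offset":[-2,0,0],"rot":[0,0,0],"claw":-1},{"offset":[-2,0,0],"rot":[0,0,0],"claw":-1}]'
python3 -m handwheel '[{"offset":[-2,0,0],"rot":[0,0,0],"claw":-1},{"offset":[-2,0,0],"rot":[0,0,0],"claw":-1}]'
python3 -m handwheel '[{"offset":[-2,0,0],"rot":[0,0,0],"claw":-1},{"offset":[-2,0,0],"rot":[0,0,0],"claw":-1}]'
python3 -m handwheel '[{"offset":[-2,0,0],"rot":[0,0,0],"claw":-1},{"offset":[0,0,0],"rot":[0,0,0],"claw":-1}]'
```

```text
clock: 6.4
position: [0.5605, 0.1137, 0.0793]
tool_rot: [3.142, -0.0, 1.571]
force: [-0.3, 0.9, 0.3]
grip_width: 0.0002
clock: 6.6
position: [0.5606, 0.1095, 0.0793]
tool_rot: [3.142, -0.0, 1.571]
force: [-0.4, 0.0, 0.1]
grip_width: 0.0004
clock: 6.8
position: [0.5605, 0.1056, 0.0793]
tool_rot: [-3.142, -0.0, 1.571]
force: [-1.1, 4.6, -1.2]
grip_width: 0.0002
clock: 7.0
position: [0.5606, 0.1042, 0.0793]
tool_rot: [3.142, -0.001, 1.571]
force: [0.0, 5.1, -0.3]
grip_width: 0.0005
```

```bash

python3 -m handwheel '[{"offset":[-2,0,0],"rot":[0,0,0],"claw":-1},{"offset":[-2,0,0],"rot":[0,0,0],"claw":-1}]'
python3 -m handwheel '[{"offset":[-2,0,0],"rot":[0,0,0],"claw":-1},{"offset":[-2,0,0],"rot":[0,0,0],"claw":-1}]'
python3 -m handwheel '[{"offset":[-2,0,0],"rot":[0,0,0],"claw":-1},{"offset":[-1,0,0],"rot":[0,0,0],"claw":-1}]'
```

```text
clock: 7.2
position: [0.5606, 0.1013, 0.0794]
tool_rot: [3.141, -0.002, 1.572]
force: [0.8, 12.0, -0.8]
grip_width: -0.0002
clock: 7.4
position: [0.5607, 0.0972, 0.0794]
tool_rot: [3.141, -0.002, 1.572]
force: [1.0, 10.2, 0.9]
grip_width: -0.0002
clock: 7.6
position: [0.5606, 0.0928, 0.0793]
tool_rot: [3.141, -0.0, 1.571]
force: [-0.1, 0.1, -0.1]
grip_width: -0.0
```

```bash

python3 -m handwheel '[{"offset":[-1,0,0],"rot":[0,0,0],"claw":-1},{"offset":[-1,0,0],"rot":[0,0,0],"claw":-1}]'
python3 -m handwheel '[{"offset":[-1,0,0],"rot":[0,0,0],"claw":-1},{"offset":[0,0,0],"rot":[0,0,0],"claw":-1}]'
python3 - <<'E'
from h import *
f=imaging.grab_frame("side"); cv2.imwrite("pics/side4.png",cv2.resize(f["color"][120:320,250:470,::-1],None,fx=3,fy=3))
go(None)
E
```

```text
clock: 7.8
position: [0.5606, 0.0903, 0.0793]
tool_rot: [3.142, 0.0, 1.571]
force: [0.1, 1.7, 0.0]
grip_width: 0.0001
clock: 8.0
position: [0.5607, 0.0901, 0.0794]
tool_rot: [3.141, -0.001, 1.571]
force: [0.8, 5.7, -0.1]
grip_width: 0.0001
t 8.05 pos mm [560.7  90.1  79.3] rpy [ 1.7999e+02 -4.0000e-02  9.0030e+01] F [0.9 5.6 0.1] w -0.1
```

View pics/side4.png

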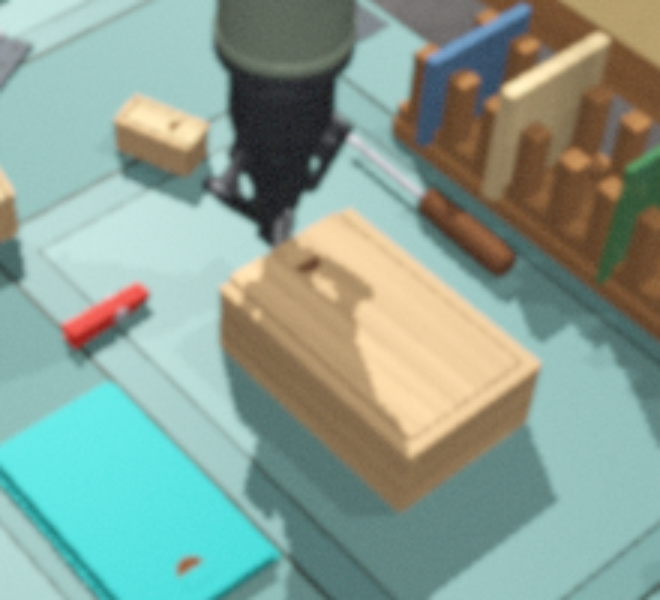

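The lid looks closed. I press a little more, under 14 N, to confirm it is against the end wall.

```bash

python3 -m handwheel '[{"offset":[-1,0,0],"rot":[0,0,0],"claw":-1},{"offset":[0,0,0],"rot":[0,0,0],"claw":-1}]'
python3 -m handwheel '[{"offset":[-0.7,0,0],"rot":[0,0,0],"claw":-1},{"offset":[0,0,0],"rot":[0,0,0],"claw":-1}]'
```

```text
clock: 8.25
position: [0.5607, 0.09, 0.0794]
tool_rot: [3.141, -0.002, 1.572]
force: [0.5, 10.0, -0.8]
grip_width: -0.0005
clock: 8.45
position: [0.5607, 0.09, 0.0794]
tool_rot: [3.141, -0.002, 1.572]
force: [-0.2, 13.8, -2.0]
grip_width: 0.0002
```

The tip stays at y 90.0 mm while the force climbs to 13.8 N, so the lid is home. I retreat and go to the medium box.

```bash

python3 -m handwheel '[{"offset":[12,0,0],"rot":[0,0,0],"claw":-1},{"offset":[20,0,0],"rot":[0,0,0],"claw":-1},{"offset":[10,0,-40],"rot":[0,0,0],"claw":0},{"offset":[20,-10,-40],"rot":[0,0,0],"claw":1},{"offset":[36,-24,0],"rot":[0,0,0],"claw":1},{"offset":[36,-25,0],"rot":[0,0,0],"claw":1},{"offset":[37,-25,0],"rot":[0,0,0],"claw":1},{"offset":[37,-25,0],"rot":[0,0,0],"claw":1},{"offset":[37,-25,0],"rot":[0,0,0],"claw":1},{"offset":[0,0,0],"rot":[0,0,6],"claw":1},{"offset":[0,0,0],"rot":[0,0,5.8],"claw":1},{"offset":[0,0,0],"rot":[0,0,0],"claw":1}]'
python3 - <<'E'
from h import *
f=imaging.grab_frame("top"); W=cloud(f); cv2.imwrite("pics/top5.png",f["color"][:,:,::-1])
v,u=np.mgrid[0:480,0:640]
m=(f["range_z"]>0)&(u>270)&(u<395)&(v>160)&(v<228)&(W[...,2]>.05)&(W[...,2]<.09)
m=cv2.morphologyEx(m.astype(np.uint8),cv2.MORPH_OPEN,np.ones((3,3)))>0
print(rect(W,m))
f=imaging.grab_frame("wrist"); W=cloud(f); cv2.imwrite("pics/wrist5.png",f["color"][:,:,::-1])
m=(f["range_z"]>0)&(W[...,2]>.036)&(W[...,2]<.06)&(np.hypot(W[...,0]-.427,W[...,1]-.334)<.09)
print("med wrist",m.sum(),rect(W,m),np.median(W[m][:,2]))
go([.427,.334,.03],78.2)
E
```

```text
clock: 9.65
position: [0.4262, 0.3332, 0.1592]
tool_rot: [3.141, 0.001, 1.364]
force: [0.3, -0.5, -0.2]
grip_width: 0.0858
([[560.2, -21.4], [131.4, 201.2], 0.4], [[494.0, 79.0], [495.0, -122.0], [627.0, -122.0], [625.0, 80.0]])
med wrist 15251 ([[428.7, 332.7], [120.4, 60.3], 78.3], [[387.0, 280.0], [446.0, 268.0], [470.0, 386.0], [411.0, 398.0]]) 0.044356114095616545
t 9.75 pos mm [426.5 332.9 159.3] rpy [1.7999e+02 2.0000e-02 7.8380e+01] F [-0.3  0.6  0.4] w 85.5
 tool shift mm [  1.3   0.3 129.3]
 rotvec deg [0.01 0.02 0.18]
```

View pics/wrist5.png

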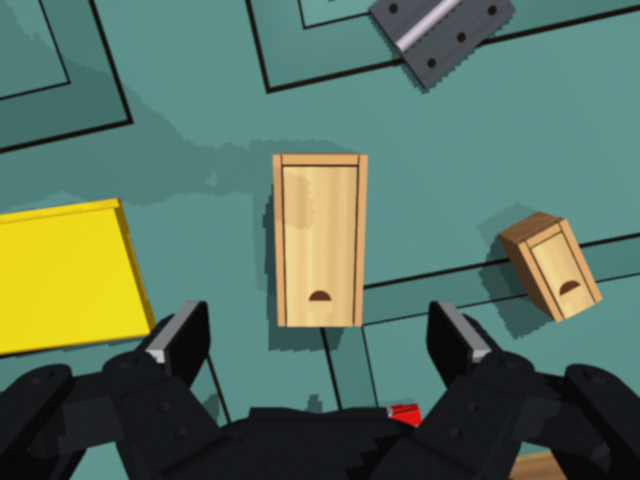

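View pics/top5.png

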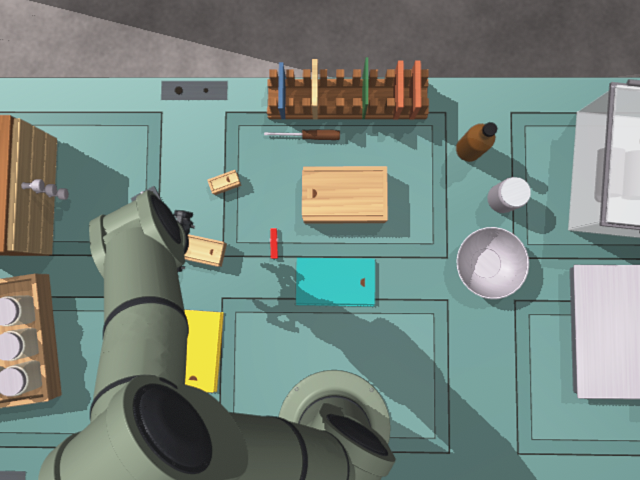

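The wrist view shows the medium box centred between the jaws at about (320,240). The top view shows the lid closed with the box unmoved. I descend and grasp.

```bash

python3 -m handwheel '[{"offset":[0.5,1,40],"rot":[0,0,0],"claw":1},{"offset":[0.5,0.5,40],"rot":[0,0,0],"claw":1},{"offset":[0,0,30],"rot":[0,0,0],"claw":1},{"offset":[0,0,19],"rot":[0,0,0],"claw":1},{"offset":[0,0,0],"rot":[0,0,0],"claw":1},{"offset":[0,0,0],"rot":[0,0,0],"claw":-1},{"offset":[0,0,0],"rot":[0,0,0],"claw":-1},{"offset":[0,0,0],"rot":[0,0,0],"claw":-1},{"offset":[0,0,0],"rot":[0,0,0],"claw":-1},{"offset":[0,0,0],"rot":[0,0,0],"claw":-1}]' 40
python3 -c "
from h import *
go([.428,.3335,.13],90.3)"
```

```text
clock: 10.75
position: [0.4287, 0.3339, 0.0317]
tool_rot: [3.141, -0.001, 1.365]
force: [-1.3, -1.3, 8.1]
grip_width: 0.0593
t 10.75 pos mm [428.7 333.9  31.7] rpy [ 1.7995e+02 -8.0000e-02  7.8230e+01] F [-1.3 -1.3  8.1] w 59.3
 tool shift mm [ -0.4  -0.5 -98.3]
 rotvec deg [  0.06  -0.07 -12.07]
```

```bash

python3 -m handwheel '[{"offset":[0,0,-10],"rot":[0,0,0],"claw":-1},{"offset":[0,0,-25],"rot":[0,0,0],"claw":-1},{"offset":[0,0,-35],"rot":[0,0,0],"claw":-1},{"offset":[0,0,-35],"rot":[0,0,0],"claw":-1},{"offset":[0,0,-30],"rot":[0,0,-4],"claw":-1},{"offset":[0,0,0],"rot":[0,0,-4],"claw":-1},{"offset":[0,0,0],"rot":[0,0,-4],"claw":-1},{"offset":[0,0,0],"rot":[0,0,0],"claw":-1}]' 40
python3 -c "
from h import *
go([.5605,-.018,.166],90.3)"
```

```text
clock: 11.55
position: [0.4282, 0.3336, 0.1665]
tool_rot: [3.141, -0.001, 1.576]
force: [-0.2, -0.1, -4.2]
grip_width: 0.0593
t 11.55 pos mm [428.2 333.6 166.5] rpy [ 1.7996e+02 -7.0000e-02  9.0300e+01] F [-0.2 -0.1 -4.2] w 59.3
 tool shift mm [-3.523e+02  1.305e+02  2.000e-01]
 rotvec deg [ 0.04 -0.07 -0.  ]
```

```bash

python3 -m handwheel '[{"offset":[-20,8,0],"rot":[0,0,0],"claw":-1},{"offset":[-36,13,0],"rot":[0,0,0],"claw":-1},{"offset":[-36,13,0],"rot":[0,0,0],"claw":-1},{"offset":[-36,13,0],"rot":[0,0,0],"claw":-1},{"offset":[-36,13,0],"rot":[0,0,0],"claw":-1},{"offset":[-36,13,0],"rot":[0,0,0],"claw":-1},{"offset":[-36,13,0],"rot":[0,0,0],"claw":-1},{"offset":[-36,13,0],"rot":[0,0,0],"claw":-1},{"offset":[-36,13,0],"rot":[0,0,0],"claw":-1},{"offset":[-29,12,0],"rot":[0,0,0],"claw":-1},{"offset":[-15,6,0],"rot":[0,0,0],"claw":-1},{"offset":[0,0,0],"rot":[0,0,0],"claw":-1}]' 40
python3 - <<'E'
from h import *
go([.5605,-.018,.101],90.3)
f=imaging.grab_frame("side"); cv2.imwrite("pics/side6.png",cv2.resize(f["color"][120:320,250:470,::-1],None,fx=3,fy=3))
f=imaging.grab_frame("wrist"); cv2.imwrite("pics/wrist6.png",f["color"][:,:,::-1])
W=cloud(f);z=f["range_z"]; T=f["camera_from_world"]
m=(z>0)&(W[...,2]>.12)&(W[...,2]<.2)&(abs(W[...,0]-.5605)<.026)&(abs(W[...,1]+.018)<.09)
P=W[m];print(m.sum(),P.min(0),P.max(0)); A=np.c_[P[:,:2]-[.5605,-.018],np.ones(len(P))]; print(np.linalg.lstsq(A,P[:,2],rcond=None)[0])
E
```

```text
clock: 12.75
position: [0.5598, -0.0203, 0.1656]
tool_rot: [3.141, 0.001, 1.57]
force: [-0.4, 0.1, -2.8]
grip_width: 0.0598
t 12.75 pos mm [559.8 -20.3 165.6] rpy [1.7997e+02 5.0000e-02 8.9940e+01] F [-0.4  0.1 -2.8] w 59.8
 tool shift mm [ 2.3  0.6 64.6]
 rotvec deg [ 0.03  0.05 -0.36]
38976 [ 0.53450065 -0.04661154  0.13291714] [0.58649822 0.04053589 0.18061422]
[-0.00081537 -0.04791512  0.17831758]
```

View pics/side6.png

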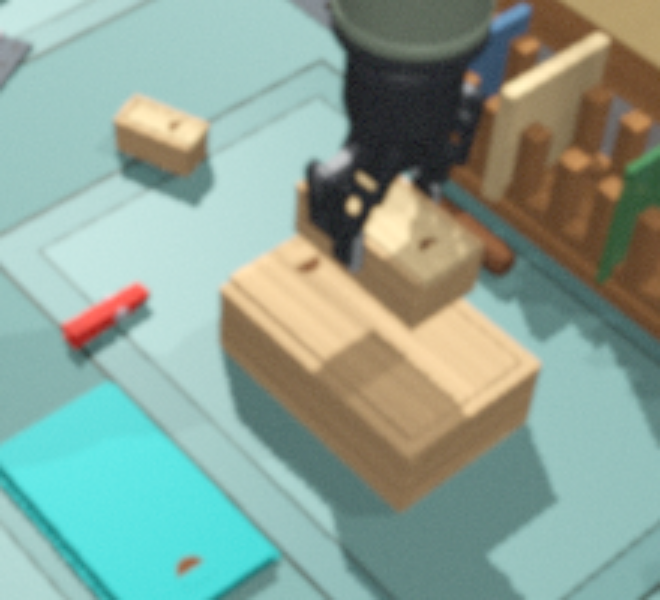

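View pics/wrist6.png

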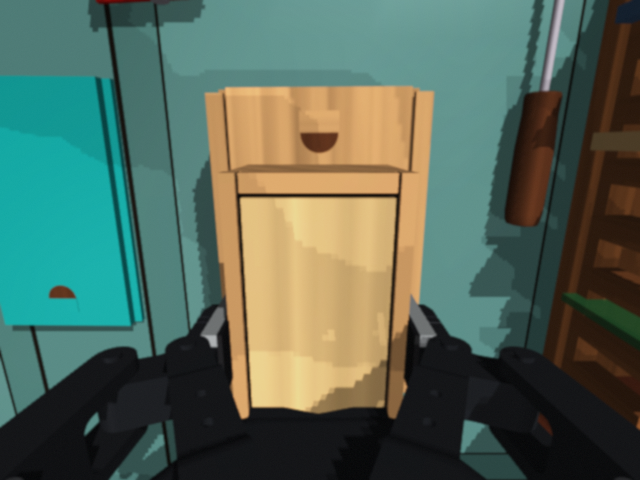

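```bash
python3 - <<'E'
from h import *
f=imaging.grab_frame("wrist");W=cloud(f);z=f["range_z"]
m=(z>0)&(W[...,2]>.165)&(W[...,2]<.2)&(abs(W[...,0]-.5605)<.025)&(W[...,1]<.03)&(W[...,1]>-.05)
v,u=np.nonzero(m); 
m&=(np.mgrid[0:480,0:640][0]<395)
P=W[m]; A=np.c_[P[:,:2]-[.5605,-.018],np.ones(len(P))]; c=np.linalg.lstsq(A,P[:,2],rcond=None)[0]; print(len(P),c,np.std(P[:,2]-A@c))
go(None)
E
```

```text
27538 [-0.00289928 -0.00083516  0.17803394] 0.000819625754880121
t 12.9 pos mm [559.1 -16.9 165.3] rpy [-1.7998e+02 -3.0000e-02  9.0210e+01] F [-0.2  0.  -3.9] w 59.6
```

The box hangs level, with slopes under 0.2°. I lower it gently.

```bash

python3 -m handwheel '[{"offset":[0,1,20],"rot":[0,0,0],"claw":-1},{"offset":[0,0,20],"rot":[0,0,0],"claw":-1},{"offset":[0,0,10],"rot":[0,0,0],"claw":-1},{"offset":[0,0,6],"rot":[0,0,0],"claw":-1},{"offset":[0,0,2],"rot":[0,0,0],"claw":-1},{"offset":[0,0,0],"rot":[0,0,0],"claw":-1}]'
python3 -m handwheel '[{"offset":[0,0,1.5],"rot":[0,0,0],"claw":-1},{"offset":[0,0,0],"rot":[0,0,0],"claw":-1}]'
python3 -m handwheel '[{"offset":[0,0,1],"rot":[0,0,0],"claw":-1},{"offset":[0,0,0],"rot":[0,0,0],"claw":-1}]'
python3 -m handwheel '[{"offset":[0,0,1],"rot":[0,0,0],"claw":-1},{"offset":[0,0,0],"rot":[0,0,0],"claw":-1}]'
```

```text
clock: 13.5
position: [0.5606, -0.0178, 0.1077]
tool_rot: [3.141, -0.0, 1.575]
force: [-0.6, -0.0, -4.0]
grip_width: 0.0599
clock: 13.7
position: [0.5607, -0.0179, 0.1062]
tool_rot: [3.141, -0.0, 1.574]
force: [-0.4, 0.3, -3.5]
grip_width: 0.0593
clock: 13.9
position: [0.5605, -0.018, 0.1049]
tool_rot: [3.141, -0.0, 1.574]
force: [0.4, 0.2, -3.5]
grip_width: 0.0595
clock: 14.1
position: [0.5604, -0.018, 0.1037]
tool_rot: [-3.141, 0.0, 1.574]
force: [-0.4, -0.0, -4.4]
grip_width: 0.0593
```

```bash

python3 -m handwheel '[{"offset":[0,0,1],"rot":[0,0,0],"claw":-1},{"offset":[0,0,0],"rot":[0,0,0],"claw":-1}]'
python3 -m handwheel '[{"offset":[0,0,1],"rot":[0,0,0],"claw":-1},{"offset":[0,0,0],"rot":[0,0,0],"claw":-1}]'
python3 -m handwheel '[{"offset":[0,0,0.7],"rot":[0,0,0],"claw":-1},{"offset":[0,0,0],"rot":[0,0,0],"claw":-1}]'
```

```text
clock: 14.3
position: [0.5604, -0.018, 0.1027]
tool_rot: [-3.141, 0.0, 1.574]
force: [0.3, -0.5, -3.6]
grip_width: 0.0598
clock: 14.5
position: [0.5604, -0.018, 0.1017]
tool_rot: [-3.141, 0.0, 1.574]
force: [0.4, 0.4, -3.3]
grip_width: 0.0595
clock: 14.7
position: [0.5604, -0.018, 0.101]
tool_rot: [-3.141, 0.0, 1.574]
force: [-0.5, -0.1, -3.6]
grip_width: 0.0594
```

Expected contact is at about 0.1007.

```bash

python3 -m handwheel '[{"offset":[0,0,0.6],"rot":[0,0,0],"claw":-1},{"offset":[0,0,0],"rot":[0,0,0],"claw":-1}]'
python3 -m handwheel '[{"offset":[0,0,0.6],"rot":[0,0,0],"claw":-1},{"offset":[0,0,0],"rot":[0,0,0],"claw":-1}]'
```

```text
clock: 14.9
position: [0.5605, -0.018, 0.1007]
tool_rot: [3.142, -0.0, 1.574]
force: [-2.5, 0.1, 3.4]
grip_width: 0.0592
clock: 15.1
position: [0.5605, -0.018, 0.1007]
tool_rot: [3.141, -0.0, 1.574]
force: [-6.1, 0.0, 16.0]
grip_width: 0.0595
```

Contact. I ease the preload and release.

```bash

python3 -m handwheel '[{"offset":[0,0,-0.7],"rot":[0,0,0],"claw":-1},{"offset":[0,0,0],"rot":[0,0,0],"claw":-1}]'
python3 -m handwheel '[{"offset":[0,0,0],"rot":[0,0,0],"claw":1},{"offset":[0,0,0],"rot":[0,0,0],"claw":1},{"offset":[0,0,0],"rot":[0,0,0],"claw":1},{"offset":[0,0,0],"rot":[0,0,0],"claw":1},{"offset":[0,0,-10],"rot":[0,0,0],"claw":1},{"offset":[0,0,-25],"rot":[0,0,0],"claw":1},{"offset":[0,0,-35],"rot":[0,0,0],"claw":1},{"offset":[0,0,0],"rot":[0,0,0],"claw":1}]'
python3 - <<'E'
from h import *
f=imaging.grab_frame("side"); cv2.imwrite("pics/side7.png",cv2.resize(f["color"][120:320,250:470,::-1],None,fx=3,fy=3))
f=imaging.grab_frame("wrist"); cv2.imwrite("pics/wrist7.png",f["color"][:,:,::-1])
go([.5965,.2765,.165],111.2)
E
```

```text
clock: 15.3
position: [0.5605, -0.018, 0.1007]
tool_rot: [3.141, 0.0, 1.574]
force: [-2.4, 0.4, 5.2]
grip_width: 0.0596
clock: 16.1
position: [0.5623, -0.0182, 0.175]
tool_rot: [3.136, -0.0, 1.574]
force: [0.8, 0.2, -0.6]
grip_width: 0.0854
t 16.2 pos mm [560.9 -17.8 171.7] rpy [ 1.7989e+02 -2.0000e-02  9.0210e+01] F [-0.3  0.2 -0.1] w 85.3
 tool shift mm [294.2  36.7   6.9]
 rotvec deg [  0.11   0.   -20.99]
```

View pics/side7.png

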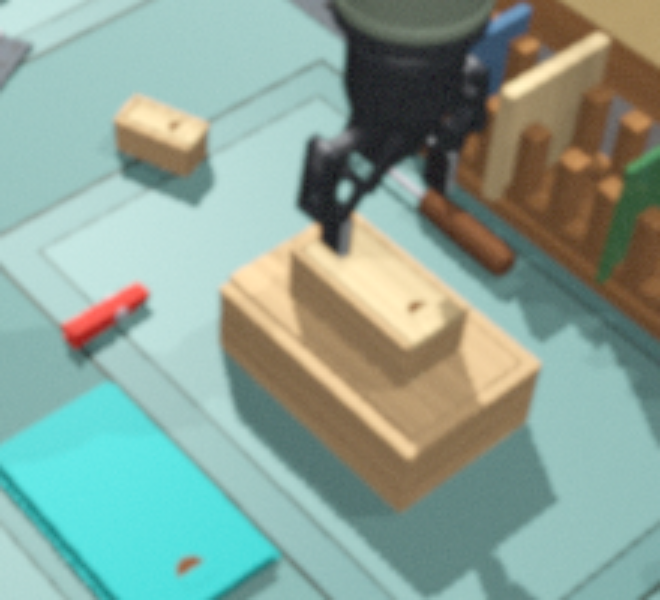

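View pics/wrist7.png

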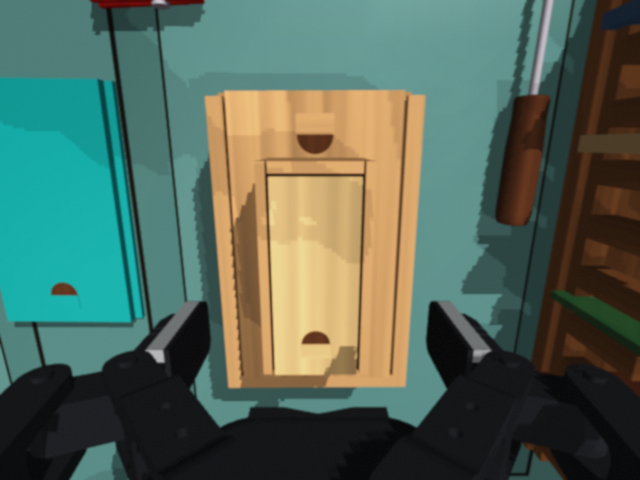

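The medium box sits square on the lid. Next the small one.

```bash

python3 -m handwheel '[{"offset":[30,4,0],"rot":[0,0,0],"claw":1},{"offset":[44,5,0],"rot":[0,0,0],"claw":1},{"offset":[44,6,0],"rot":[0,0,0],"claw":1},{"offset":[44,6,0],"rot":[0,0,0],"claw":1},{"offset":[44,6,0],"rot":[0,0,0],"claw":1},{"offset":[44,5,0],"rot":[0,0,0],"claw":1},{"offset":[44,5,0],"rot":[0,0,0],"claw":1},{"offset":[0,0,0],"rot":[0,0,-7],"claw":1},{"offset":[0,0,0],"rot":[0,0,-7],"claw":1},{"offset":[0,0,0],"rot":[0,0,-7],"claw":1},{"offset":[0,0,0],"rot":[0,0,0],"claw":1},{"offset":[0,0,0],"rot":[0,0,0],"claw":1}]'
python3 - <<'E'
from h import *
f=imaging.grab_frame("wrist"); W=cloud(f); cv2.imwrite("pics/wrist8.png",f["color"][:,:,::-1])
m=(f["range_z"]>0)&(W[...,2]>.028)&(W[...,2]<.05)&(np.hypot(W[...,0]-.597,W[...,1]-.2765)<.06)
print("small wrist",m.sum(),rect(W,m),np.median(W[m][:,2]))
go([.5965,.2765,.026],111.2)
E
```

```text
clock: 17.4
position: [0.5962, 0.2759, 0.17]
tool_rot: [-3.141, -0.0, 1.937]
force: [-1.0, 0.4, -0.2]
grip_width: 0.0856
small wrist 4627 ([[595.6, 273.8], [36.0, 72.5], 20.5], [[566.0, 301.0], [591.0, 234.0], [625.0, 246.0], [600.0, 314.0]]) 0.03222853803240583
t 17.45 pos mm [596.3 275.9 170.2] rpy [-179.96    0.    110.98] F [-0.8  0.2  0.4] w 85.2
 tool shift mm [  0.5   0.5 144.2]
 rotvec deg [-0.04  0.   -0.22]
```

View pics/wrist8.png

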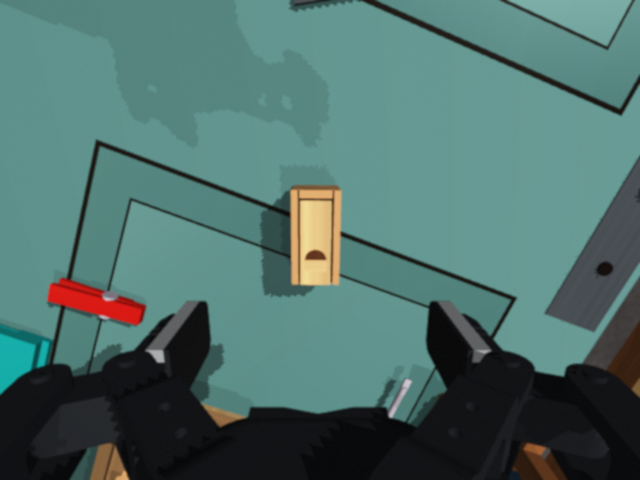

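The small box is centred at about (315,235). I descend and grasp.

```bash

python3 -m handwheel '[{"offset":[-1,-1.2,45],"rot":[0,0,0],"claw":1},{"offset":[0,0,45],"rot":[0,0,0],"claw":1},{"offset":[0,0,34],"rot":[0,0,0],"claw":1},{"offset":[0,0,20],"rot":[0,0,0],"claw":1},{"offset":[0,0,0],"rot":[0,0,0],"claw":1},{"offset":[0,0,0],"rot":[0,0,0],"claw":-1},{"offset":[0,0,0],"rot":[0,0,0],"claw":-1},{"offset":[0,0,0],"rot":[0,0,0],"claw":-1},{"offset":[0,0,0],"rot":[0,0,0],"claw":-1},{"offset":[0,0,0],"rot":[0,0,0],"claw":-1},{"offset":[0,0,0],"rot":[0,0,0],"claw":-1}]' 30
python3 -c "
from h import *
go([.5955,.2743,.17],90.2)"
```

```text
clock: 18.55
position: [0.5961, 0.2751, 0.0279]
tool_rot: [3.14, -0.0, 1.941]
force: [-1.5, -0.6, 8.2]
grip_width: 0.0355
t 18.55 pos mm [596.1 275.1  27.9] rpy [ 1.7991e+02 -2.0000e-02  1.1119e+02] F [-1.5 -0.6  8.2] w 35.5
 tool shift mm [  -0.5   -0.7 -142.1]
 rotvec deg [ 0.08 -0.03 20.99]
```

```bash

python3 -m handwheel '[{"offset":[0,0,-10],"rot":[0,0,0],"claw":-1},{"offset":[0,0,-30],"rot":[0,0,0],"claw":-1},{"offset":[0,0,-40],"rot":[0,0,0],"claw":-1},{"offset":[0,0,-40],"rot":[0,0,0],"claw":-1},{"offset":[0,0,-35],"rot":[0,0,0],"claw":-1},{"offset":[0,0,-10],"rot":[0,0,5],"claw":-1},{"offset":[0,0,0],"rot":[0,0,6],"claw":-1},{"offset":[0,0,0],"rot":[0,0,6],"claw":-1},{"offset":[0,0,0],"rot":[0,0,4],"claw":-1},{"offset":[0,0,0],"rot":[0,0,0],"claw":-1}]' 30
python3 - <<'E'
from h import *
f=imaging.grab_frame("top"); W=cloud(f); cv2.imwrite("pics/top9.png",f["color"][:,:,::-1])
v,u=np.mgrid[0:480,0:640]
for lo,hi in [(.1,.13),(.05,.09)]:
    m=(f["range_z"]>0)&(u>290)&(u<395)&(v>150)&(v<228)&(W[...,2]>lo)&(W[...,2]<hi)
    print(rect(W,m),np.median(W[m][:,2]))
go([.5605,-.018,.19],90.2)
E
```

```text
clock: 19.55
position: [0.5955, 0.2749, 0.1924]
tool_rot: [3.141, -0.0, 1.573]
force: [-0.5, 0.5, -1.4]
grip_width: 0.0356
([[559.8, -17.7], [60.9, 119.5], 0.1], [[529.0, 42.0], [529.0, -77.0], [590.0, -77.0], [590.0, 42.0]]) 0.11445162784709084
([[560.5, -21.4], [131.9, 201.1], 0.3], [[494.0, 79.0], [495.0, -122.0], [627.0, -122.0], [626.0, 80.0]]) 0.06805534437553984
t 19.6 pos mm [595.5 274.9 192.3] rpy [ 1.7998e+02 -1.0000e-02  9.0300e+01] F [-0.   0.3 -2. ] w 35.2
 tool shift mm [-292.7  -36.6    2.2]
 rotvec deg [ 0.02 -0.01  0.1 ]
```

View pics/top9.png

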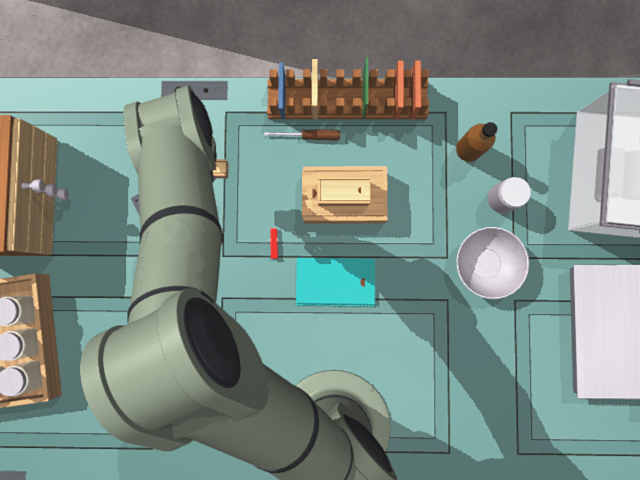

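The top view shows the medium box centred at (560, -18) mm, well inside the lid's top, and the small box held. I carry it over.

```bash

python3 -m handwheel '[{"offset":[-20,-3,0],"rot":[0,0,0],"claw":-1},{"offset":[-36,-5,0],"rot":[0,0,0],"claw":-1},{"offset":[-36,-5,0],"rot":[0,0,0],"claw":-1},{"offset":[-36,-4,0],"rot":[0,0,0],"claw":-1},{"offset":[-36,-4,0],"rot":[0,0,0],"claw":-1},{"offset":[-36,-4,0],"rot":[0,0,0],"claw":-1},{"offset":[-36,-4,0],"rot":[0,0,0],"claw":-1},{"offset":[-30,-4,0],"rot":[0,0,0],"claw":-1},{"offset":[-18,-2,0],"rot":[0,0,0],"claw":-1},{"offset":[-9,-1,0],"rot":[0,0,0],"claw":-1},{"offset":[0,0,0],"rot":[0,0,0],"claw":-1},{"offset":[0,0,0],"rot":[0,0,0],"claw":-1}]' 30
python3 - <<'E'
from h import *
go([.5602,-.018,.143],90.2)
f=imaging.grab_frame("wrist");W=cloud(f);z=f["range_z"];cv2.imwrite("pics/wrist10.png",f["color"][:,:,::-1])
f2=imaging.grab_frame("side"); cv2.imwrite("pics/side10.png",cv2.resize(f2["color"][120:320,250:470,::-1],None,fx=3,fy=3))
m=(z>0)&(W[...,2]>.185)&(W[...,2]<.215)&(abs(W[...,0]-.5605)<.014)&(W[...,1]<.015)&(np.mgrid[0:480,0:640][0]<390)
P=W[m]; A=np.c_[P[:,:2]-[.5605,-.018],np.ones(len(P))]; c=np.linalg.lstsq(A,P[:,2],rcond=None)[0]; print(len(P),c,np.std(P[:,2]-A@c))
E
```

```text
clock: 20.8
position: [0.5609, -0.0172, 0.1917]
tool_rot: [3.141, -0.001, 1.576]
force: [-0.5, 1.1, -1.1]
grip_width: 0.0353
t 20.8 pos mm [560.9 -17.2 191.7] rpy [ 1.7999e+02 -3.0000e-02  9.0300e+01] F [-0.5  1.1 -1.1] w 35.3
 tool shift mm [-0.8 -0.7 48.7]
 rotvec deg [ 0.01 -0.03  0.1 ]
10763 [ 0.02145771 -0.01051718  0.1960503 ] 0.0010638897824112646
```

View pics/wrist10.png

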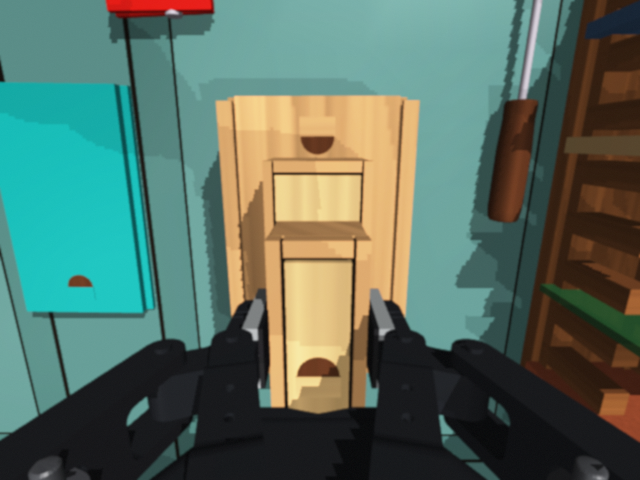

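View pics/side10.png

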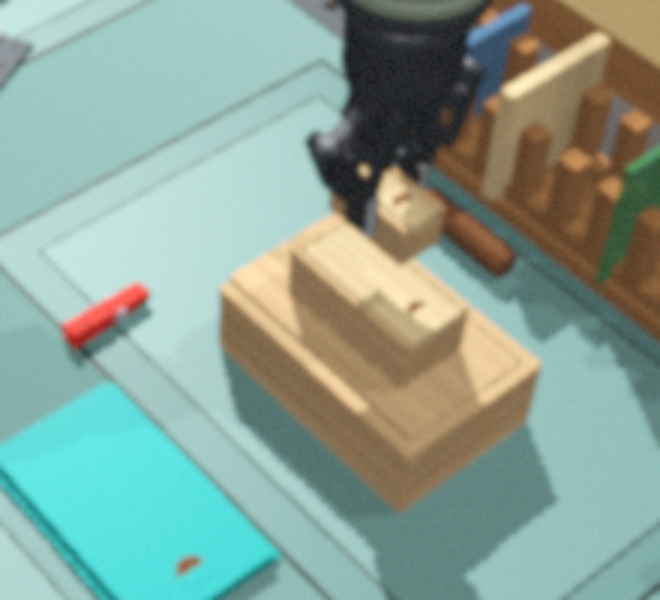

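The small box is held square and level over the medium one. I lower it; contact should come at TCP z of about 0.143.

```bash

python3 -m handwheel '[{"offset":[0,-0.5,15],"rot":[0,0,0],"claw":-1},{"offset":[0,0,15],"rot":[0,0,0],"claw":-1},{"offset":[0,0,8],"rot":[0,0,0],"claw":-1},{"offset":[0,0,4],"rot":[0,0,0],"claw":-1},{"offset":[0,0,2],"rot":[0,0,0],"claw":-1},{"offset":[0,0,0],"rot":[0,0,0],"claw":-1}]'
python3 -m handwheel '[{"offset":[0,0,1],"rot":[0,0,0],"claw":-1},{"offset":[0,0,0],"rot":[0,0,0],"claw":-1}]'
python3 -m handwheel '[{"offset":[0,0,1],"rot":[0,0,0],"claw":-1},{"offset":[0,0,0],"rot":[0,0,0],"claw":-1}]'
python3 -m handwheel '[{"offset":[0,0,1],"rot":[0,0,0],"claw":-1},{"offset":[0,0,0],"rot":[0,0,0],"claw":-1}]'
```

```text
clock: 21.5
position: [0.5603, -0.0182, 0.1478]
tool_rot: [3.141, 0.0, 1.575]
force: [0.7, -0.0, -1.4]
grip_width: 0.0354
clock: 21.7
position: [0.5603, -0.0183, 0.1469]
tool_rot: [3.141, -0.0, 1.574]
force: [0.1, -0.2, -2.3]
grip_width: 0.0355
clock: 21.9
position: [0.5602, -0.0183, 0.1456]
tool_rot: [3.142, 0.0, 1.574]
force: [-0.2, -0.5, -1.1]
grip_width: 0.0358
clock: 22.1
position: [0.5601, -0.0183, 0.1445]
tool_rot: [-3.141, 0.0, 1.574]
force: [-0.2, -0.0, -1.2]
grip_width: 0.0354
```

```bash

python3 -m handwheel '[{"offset":[0,0,1],"rot":[0,0,0],"claw":-1},{"offset":[0,0,0],"rot":[0,0,0],"claw":-1}]'
python3 -m handwheel '[{"offset":[0,0,0.5],"rot":[0,0,0],"claw":-1},{"offset":[0,0,0],"rot":[0,0,0],"claw":-1}]'
```

```text
clock: 22.3
position: [0.5601, -0.0183, 0.1435]
tool_rot: [-3.141, 0.0, 1.574]
force: [0.2, 0.5, -1.2]
grip_width: 0.0352
clock: 22.5
position: [0.5602, -0.0184, 0.143]
tool_rot: [-3.141, 0.0, 1.574]
force: [-0.4, -0.4, -1.5]
grip_width: 0.0352
```

```bash

python3 -m handwheel '[{"offset":[0,0,0.4],"rot":[0,0,0],"claw":-1},{"offset":[0,0,0],"rot":[0,0,0],"claw":-1}]'
python3 -m handwheel '[{"offset":[0,0,0.4],"rot":[0,0,0],"claw":-1},{"offset":[0,0,0],"rot":[0,0,0],"claw":-1}]'
```

```text
clock: 22.7
position: [0.5602, -0.0184, 0.1429]
tool_rot: [3.141, -0.0, 1.574]
force: [-2.1, 1.0, 3.3]
grip_width: 0.0356
clock: 22.9
position: [0.5602, -0.0183, 0.1429]
tool_rot: [3.141, -0.0, 1.574]
force: [-5.2, 0.9, 13.3]
grip_width: 0.0355
```

```bash

python3 -m handwheel '[{"offset":[0,0,-0.5],"rot":[0,0,0],"claw":-1},{"offset":[0,0,0],"rot":[0,0,0],"claw":-1}]'
python3 -m handwheel '[{"offset":[0,0,0],"rot":[0,0,0],"claw":1},{"offset":[0,0,0],"rot":[0,0,0],"claw":1},{"offset":[0,0,0],"rot":[0,0,0],"claw":1},{"offset":[0,0,0],"rot":[0,0,0],"claw":1},{"offset":[0,0,-10],"rot":[0,0,0],"claw":1},{"offset":[0,0,-30],"rot":[0,0,0],"claw":1},{"offset":[0,0,-40],"rot":[0,0,0],"claw":1},{"offset":[30,0,-20],"rot":[0,0,0],"claw":1},{"offset":[45,-10,0],"rot":[0,0,0],"claw":1},{"offset":[45,-15,0],"rot":[0,0,0],"claw":1},{"offset":[45,-15,0],"rot":[0,0,0],"claw":1},{"offset":[45,-15,0],"rot":[0,0,0],"claw":1}]'
python3 -m handwheel '[{"offset":[40,0,0],"rot":[0,0,0],"claw":1},{"offset":[20,0,0],"rot":[0,0,0],"claw":1},{"offset":[0,0,0],"rot":[0,0,0],"claw":1},{"offset":[0,0,0],"rot":[0,0,0],"claw":1}]'
python3 - <<'E'
from h import *
f=imaging.grab_frame("top"); W=cloud(f); cv2.imwrite("pics/top11.png",f["color"][:,:,::-1])
v,u=np.mgrid[0:480,0:640]
for lo,hi in [(.14,.16),(.1,.13),(.05,.09)]:
    m=(f["range_z"]>0)&(u>290)&(u<395)&(v>140)&(v<228)&(W[...,2]>lo)&(W[...,2]<hi)
    P=W[m];A=np.c_[P[:,:2]-P[:,:2].mean(0),np.ones(len(P))]
    print(rect(W,m),np.median(P[:,2]),"slopes",np.round(np.linalg.lstsq(A,P[:,2],rcond=None)[0][:2],3))
f=imaging.grab_frame("side"); cv2.imwrite("pics/side11.png",cv2.resize(f["color"][100:340,220:500,::-1],None,fx=2.5,fy=2.5))
go(None)
E
```

```text
clock: 23.1
position: [0.5603, -0.0183, 0.1429]
tool_rot: [3.141, -0.0, 1.574]
force: [-1.4, 0.5, 4.7]
grip_width: 0.035
clock: 24.3
position: [0.5036, 0.1931, 0.2437]
tool_rot: [3.141, -0.0, 1.574]
force: [1.1, -0.1, -0.0]
grip_width: 0.0853
clock: 24.7
position: [0.5042, 0.2512, 0.2432]
tool_rot: [3.141, 0.0, 1.575]
force: [-0.3, 0.2, 0.1]
grip_width: 0.0854
([[558.8, -17.8], [35.8, 69.7], 0.3], [[541.0, 17.0], [541.0, -53.0], [577.0, -52.0], [577.0, 17.0]]) 0.14822086580530436 slopes [-0.008  0.004]
([[559.5, -18.0], [120.1, 61.3], 89.9], [[529.0, -78.0], [590.0, -78.0], [590.0, 42.0], [529.0, 42.0]]) 0.11417185884371805 slopes [ 0.018 -0.002]
([[560.3, -21.4], [131.8, 201.5], 0.4], [[494.0, 79.0], [495.0, -123.0], [627.0, -122.0], [625.0, 80.0]]) 0.06804717231320012 slopes [0.001 0.001]
t 24.8 pos mm [504.5 250.3 243.2] rpy [1.7998e+02 1.0000e-02 9.0130e+01] F [-1.  -0.2  0.8] w 85.5
```

View pics/side11.png

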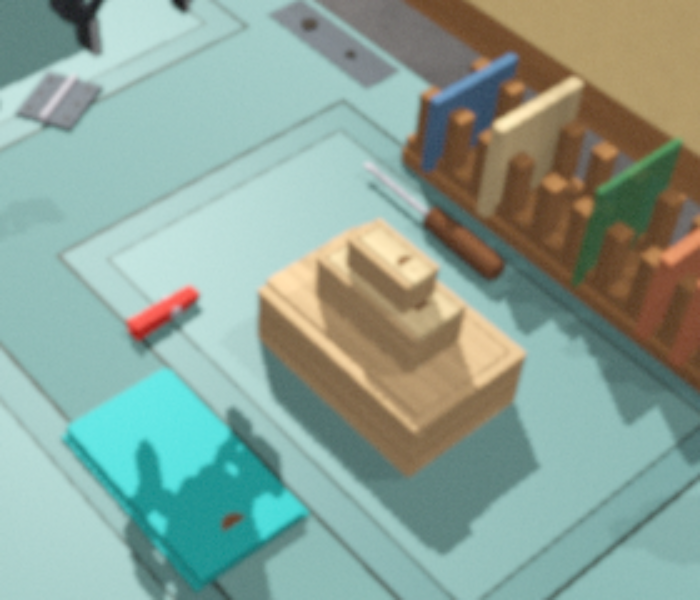

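View pics/top11.png

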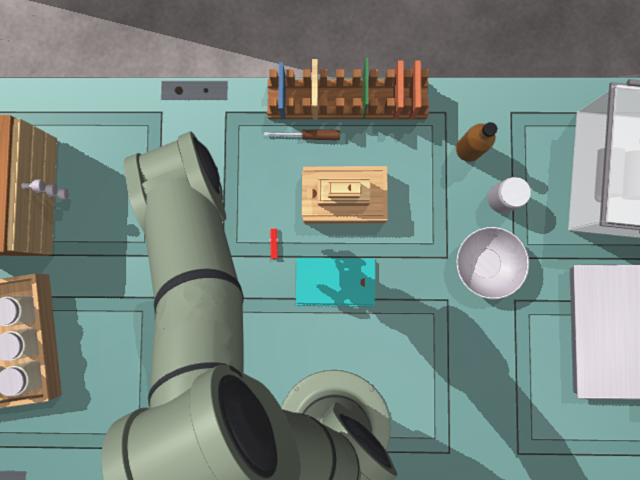

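The pile stands square and level, with the lid flush and everything else where it was. Handing in.

```bash
python3 -c "
from workcell import bot; print(bot.job_done())"
```

```text
the job is handed in; nothing more can be done
None
```

The lid is shut and the pile is made: the medium box stands on the closed lid and the small box on the medium. I handed the job in at about 25 s of the 72 s allowed.

- **Lid:** I pushed its trailing end with the closed fingertips until it went over the ridge, at about 10–12 N, and met the end wall. It did not move further while the force rose to 13.8 N. The box's outline read the same before and after to within about 1 mm.
- **Pile:** I lowered each box until the wrist felt contact, eased off and released. The last readings of the tops were 68, 114 and 148 mm high (67–69, 115 and 149 mm expected).
- **Overhang:** The medium box is centred on the lid to within a few millimetres, and the small box on the medium to within 1 mm, so neither overhangs.
- **Level:** The measured slopes were within 0.5°, except one. The fit for the medium box's top gave about 1° across its width. Only the narrow rim around the small box could be measured there, and the pictures show it flat, so I take that as noise.
- **Other objects:** The bystanders looked unmoved in the last top and side pictures, apart from those the arm hid; I did not measure them again. An early network mark for the can (world y +0.24 m) disagreed with the picture, where it stands to the right, near the bowl; I went by the picture.

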